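# Put a washed filter bowl on its drying peg

### The arm

A 6-joint arm with a two-finger parallel gripper is mounted at the origin on the work surface. World frame = base frame: x ahead of the robot, y to its left, z up, the work surface at z = 0. Lengths are in m, angles in rad, forces in N, time in s.
With the tool pointing down it reaches from about 0.425 to 0.95 m from the base axis. Payload 3.5 kg.
Tool frame: the origin (TCP) lies at the very end of the fingers, on their centre line; the grasp point (between the pads) lies 19 mm behind it; z points along the fingers, y is the line along which they close (so a half turn about z gives the same grasp; the last joint's range is limited). The gripper opens to 85 mm and grips with 20 to 120 N. Pads are 22 mm wide; open, the fingers measure 114 mm over their backs; the gripper's body (76 mm by 85 mm) begins 54 mm behind the grasp point. The pads swing forward as they close: fully open they stand 13 mm farther back than shut.
Start: joints at [-1.488, 0.286, 1.577, -0, 1.279, -0.15], TCP at [0.156, -0.657, 0.193] pointing down, gripper open.
Joint ranges: [-2.77, 2.77], [-0.9, 2.22], [0.21, 2.48], [-1.53, 4.67], [0.24, 2.81], [-2.84, 2.84]. Speed limits (rad/s): [2.79, 2.79, 3.14, 3.14, 3.14, 3.14].

### API

Orientations are given as a 3x3 rotation matrix whose columns are the frame's x, y, z axes.
In Python, from cell import * gives the robot as it stands.
- The arm moves only by the tool jog_arm, never from a script. Its argument "motion" is a list of rows, each an object of numbers: "dx", "dy", "dz": the shift along the world's x, y, z in mm; "rx", "ry", "rz": the turn, a rotation vector about the world's x, y, z in rad; "gripper": the opening, from 0 (shut) to 1 (fully open). A call has 1 to 20 rows; each row shifts and turns the commanded pose from where the row before left it; what a row does not reach is not made up. A row lasts 1/10 s, in which the tool goes at most 50 mm and 8.59 degrees, less where a joint would pass 70% of its speed; a pose out of reach is approached as far as the arm can. A call with a gripper value outside its range is refused whole. The fingers move at their own pace and stop on an object; "newtons" is the grip in N (left out, the last holds). Time passes only in rows, so rows that do not move let the fingers close. It gives the time, the measured TCP pose, the force, the opening and the grip force at its end, in the units of the state.
- state(): the state, without advancing time (a new reading comes with each control period).
- snapshot(name): name is "side" or "top"; returns (picture, depth): 420x560x3 uint8, blue, green, red; 420x560 float32, m along the optical axis (not along the pixel's ray), 0 where there is no reading.
- camera_model(name): a dict with "K" (3x3 intrinsics, pixels), "k1" (the pictures are not rectified: a ray, as slopes to the right and down, at radius r is drawn at 1 + k1 r^2 times it, then the intrinsics apply), "T" (4x4, takes a point from camera to world coordinates). Camera axes: x right, y down, z forward; pixel columns grow to the right and rows downward; lengths in m; the calibration is good to about 2 mm. A picture is of the moment at which its call begins. camera_model takes no time and is no camera call.
- finish_job(): hands the job in; it is judged then, once.
The state is a dict: "t": time; "joint_positions": joint angles; "qd": joint speeds; "effort": joint torques, N m; "position": TCP position; "tool_rot": TCP orientation; "contact_force": force on the tool from outside, world axes, zero at the start; "moment": the same for the moment, N m; "finger_gap": finger opening in m; "gripper_force": force on a finger pad.
Only numpy, scipy, OpenCV 4.12 (cv2) and the standard library are available. Lean on these libraries where they do the work, as an engineer would, in place of code of your own. Each camera call takes 0.05 s, during which the arm holds its last target. There are 200 camera calls.

### The job

The washed aluminium filter bowl is lying on its side in the saddle block. Turn it mouth down and lower it over the peg of the empty drying stand, until its rim rests all the way down on the ribs around the peg, standing upright, and let go. Lower it rather than dropping it, and leave the bowl that is already drying, and the tools, gauges and containers round about, where they are.

Things in the scene. Friction and masses are not known exactly. Their poses are not given: they have to be found in the camera images.
- bowl: Loose aluminium filter bowl, 110 to 225 g, 95 mm long, outside diameter 44, bore 37 and 82 deep; closed end tapers to a 14 mm nipple (straight wall from 17 mm on). Origin: centre of the nipple's end face; z axis runs along the bowl to the mouth at 95 mm. Centre of mass near 46 mm. Starts lying level, axis 64 mm above the table, mouth pointing to the robot's left (+y, give or take 35 degrees).
- bowl_rim (a point): Centre of the bowl's open mouth, in the plane of the rim; axes as the bowl. Taken across its diameter at mid-length by a tool leaning about 45 degrees (fingertips towards the mouth, gripper body over the closed end), the bowl can be turned mouth down with the tool leaning no more than that again.
- saddle: Fixed steel saddle block holding the bowl: foot 70 x 70 x 10 mm, on it a block 46 mm long (x) with a trough along x, 39 mm wide at most and up to 49 mm high, so both flanks of the bowl are free and about 25 mm stick out at each end. Origin at the centre of its underside, on the table; the bowl's mouth points to its +x.
- free_stand: Fixed drying stand, empty: round steel foot 100 mm diameter, 8 high; a cross of two grey ribs 72 long, 6 wide, tops 16 mm above the table; in the middle an upright grey peg 16 mm diameter with a tapered tip 71 mm above the table. Origin at the centre of its underside, z up.
- free_stand_seat (a point): Point on the axis of the empty stand's peg at the height of the rib tops, 16 mm above the table, where the bowl's mouth centre must come (the peg leaves about 10 mm of play all round).
- used_stand: A second drying stand like the first, taken by the other bowl. Origin at the centre of its underside. The saddle and the two stands change places from start to start, about 0.18 m or more between centres.
- dry_bowl: A bowl like the first, already standing mouth down on the second stand, top at 111 mm above the table; origin at the centre of its nipple's end (on top). Leave it.
- ring_gauge: Loose steel ring, 52 mm diameter, 16 mm high, flat on the table; origin centre of underside. Leave it.
- plug_gauge: Loose plug gauge lying on the table, 100 mm long, at most 18 mm thick, orange handle to its -x; origin at mid length underneath. Leave it.
- big_nut: Loose brass bush disc, 40 mm diameter, 18 mm high; origin centre of underside. Leave it.
- wrench: Loose steel wrench lying on the table. Leave it.
- screwdriver: Loose screwdriver lying on the table. Leave it.
- spray_bottle: Standing plastic bottle, 60 mm diameter, 120 mm high; origin centre of underside. Leave it.
- grease_can: Standing can, 70 mm diameter, 90 mm high; origin centre of underside. Leave it.
Mind the look-alikes: they are no part of the job. Leave any pink look-alike of the bowl alone. Leave any brown look-alike of the saddle alone.

How it is judged:
By the outcome, as a careful person would: the job done as asked, in the order asked, and still so for the second after the job is handed in, with the robot touching nothing.
It also fails if it takes over 54 s, if anything falls off the work surface, if the arm or the gripper's body presses on something with over 40 N, if the wrist force passes 120 N, or if a joint passes its speed limit or range.

## Working session

There is one attempt and no reset: what is moved stays moved. The work goes in short steps, Python scripts to look and compute and a tool call to move; the robot and the scene stay as the last step left them, time stands still between calls to the robot, and variables do not carry over. Pictures are saved under pics/ and viewed, at most 10 in all, crops included, and the job is handed in when it is done.

Besides the shell and the picture viewer there is one more tool, called after "Emit:" as a command line: name --argument value ..., lists and objects as JSON in quotes. jog_arm: Moves the arm, as the interface text tells. Its arguments: {"type":"object","properties":{"motion":{"type":"array"},"newtons":{"type":"number"}},"required":["motion"]}

```bash
mkdir -p pics; ls; cat > h.py <<'E'
from cell import *
import numpy as np, cv2
def take(tag):
    for n in ("top","side"):
        p,d=snapshot(n); cv2.imwrite(f"pics/{tag}_{n}.png",p); np.save(f"pics/{tag}_{n}.npy",d)
def world(n,uv,d=None,z=None):
    m=camera_model(n);K=np.array(m["K"]);k=m["k1"];T=np.array(m["T"])
    uv=np.atleast_2d(np.asarray(uv,float))
    r=cv2.undistortPoints(uv[:,None],K,np.array([k,0,0,0,0.]))[:,0]
    r=np.c_[r,np.ones(len(r))]
    w=r@T[:3,:3].T
    s=np.asarray(d) if d is not None else (z-T[2,3])/w[:,2]
    return T[:3,3]+w*np.reshape(s,(-1,1))
E
python3 - <<'E'
from h import *
take("a")
for n in("top","side"): print(n,camera_model(n))
print(state())
E
```

```text
pics
top {'K': array([[402.08448558,   0.        , 274.58073847],
       [  0.        , 402.08448558, 208.08686264],
       [  0.        ,   0.        ,   1.        ]]), 'k1': 0.04014394952730665, 'T': array([[-0.01595831, -0.99740112,  0.07025903,  0.46261595],
       [-0.9998676 ,  0.01614223,  0.00205071, -0.00212928],
       [-0.00317951, -0.070217  , -0.99752667,  1.29072946],
       [ 0.        ,  0.        ,  0.        ,  1.        ]])}
side {'K': array([[455.05992927,   0.        , 278.62252265],
       [  0.        , 455.05992927, 207.29993164],
       [  0.        ,   0.        ,   1.        ]]), 'k1': 0.03456911688150711, 'T': array([[-0.71015017, -0.54305319,  0.44808478,  0.01634114],
       [-0.70404516,  0.55017317, -0.44903218,  0.56094634],
       [-0.00267587, -0.6343522 , -0.77303954,  1.06789811],
       [ 0.        ,  0.        ,  0.        ,  1.        ]])}
{'t': 0.1, 'joint_positions': array([-1.48800059e+00,  2.87088347e-01,  1.57803875e+00,  1.08053183e-05,
        1.27862619e+00, -1.50001911e-01]), 'qd': array([-0.00109595, -0.00211144, -0.00404142, -0.00165712, -0.00229641,
       -0.00043742]), 'effort': array([ 7.37707778e-04, -4.07297587e+01, -2.93696898e+01, -1.53426495e-04,
        3.45578774e-03, -4.34187385e-06]), 'position': array([ 0.15569611, -0.65609441,  0.19167368]), 'tool_rot': array([[ 9.73025533e-01,  2.30697385e-01, -1.68374521e-04],
       [ 2.30697206e-01, -9.73023206e-01,  2.15408232e-03],
       [ 3.33108841e-04, -2.13482063e-03, -9.99997666e-01]]), 'contact_force': array([0.08306039, 0.00578924, 0.30192695]), 'moment': array([-0.01694908,  0.00302146,  0.05775584]), 'gripper_force': 0.0, 'finger_gap': 0.08561866142755369}
```

View pics/a_top.png

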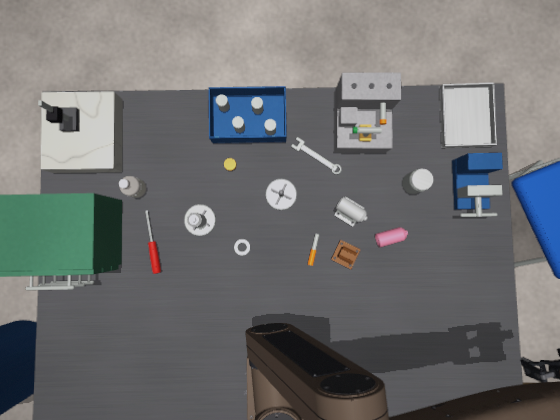

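View pics/a_side.png

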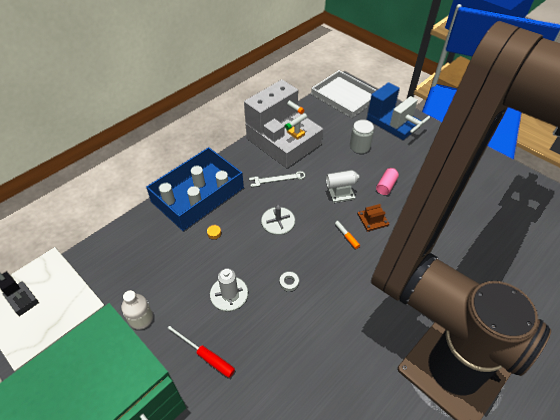

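Candidates for the bowl, in top-view pixels: the grey cylinder in the white saddle (351,209), the pink look-alike lying on the table (391,237), and the dry bowl on the used stand (199,220). For the saddle: white (347,212) or brown (346,254). For the stand: the empty one (281,194) or the taken one (199,220). I choose the grey bowl (351,209) and the empty stand (281,194), and check the choice in a close crop.

```bash
python3 - <<'E'
import cv2,numpy as np
t=cv2.imread("pics/a_top.png");s=cv2.imread("pics/a_side.png")
a=cv2.resize(t[185:235,325:375],(400,400),interpolation=cv2.INTER_CUBIC)
b=cv2.resize(s[160:210,317:367],(400,400),interpolation=cv2.INTER_CUBIC)
c=cv2.resize(t[170:220,256:306],(400,400),interpolation=cv2.INTER_CUBIC)
cv2.imwrite("pics/crop1.png",np.hstack([a,b]))
from h import *
for n,box in(("top",(325,185,375,235)),("side",(317,160,367,210))):
    d=np.load(f"pics/a_{n}.npy");x0,y0,x1,y1=box
    v,u=np.mgrid[y0:y1,x0:x1];v=v.ravel();u=u.ravel();dd=d[v,u];k=dd>0
    P=world(n,np.c_[u,v][k],d=dd[k]);q=P[P[:,2]>.055]
    c=q[:,:2].mean(0);w,V=np.linalg.eigh(np.cov(q[:,:2].T));ax=V[:,1]*np.sign(V[1,1]);s_=(q[:,:2]-c)@ax;o=(q[:,:2]-c)@[-ax[1],ax[0]]
    print(n,len(q),c,"ax",ax,np.degrees(np.arctan2(ax[1],ax[0])),s_.min(),s_.max(),o.min(),o.max(),"ztop",np.percentile(q[:,2],[50,90,97,100]))
    # profile along the axis
    for a0 in np.arange(-.06,.06,.01):
        m=(s_>=a0)&(s_<a0+.01)
        if m.any(): print(round(a0,3),m.sum(),q[m,2].max().round(4),o[m].min().round(3),o[m].max().round(3))
E
```

```text
top 412 [ 0.53802928 -0.23140496] ax [0.53988712 0.84173743] 57.32404534777628 -0.05082511669055512 0.04304338900495413 -0.023301086941023827 0.019542377259688732 ztop [0.07942028 0.08471508 0.08621621 0.08933974]
-0.06 2 0.0685 -0.008 -0.004
-0.05 18 0.0793 -0.014 0.011
-0.04 43 0.0842 -0.021 0.019
-0.03 47 0.087 -0.022 0.019
-0.02 48 0.0873 -0.023 0.019
-0.01 48 0.0881 -0.021 0.019
0.0 47 0.0893 -0.023 0.019
0.01 48 0.087 -0.023 0.02
0.02 46 0.0859 -0.022 0.019
0.03 49 0.0868 -0.023 0.019
0.04 16 0.0874 -0.023 0.017
side 403 [ 0.53485146 -0.22601748] ax [0.56323165 0.82629904] 55.72041592276158 -0.053340758369091655 0.042572473273771574 -0.02846226116632721 0.015140930240219293 ztop [0.07891819 0.08555391 0.08713004 0.08834923]
-0.06 4 0.0692 -0.011 -0.001
-0.05 17 0.0834 -0.02 0.006
-0.04 40 0.0879 -0.027 0.013
-0.03 47 0.0875 -0.023 0.013
-0.02 45 0.0873 -0.028 0.014
-0.01 46 0.0883 -0.021 0.015
0.0 47 0.0869 -0.025 0.015
0.01 47 0.0881 -0.023 0.013
0.02 45 0.0877 -0.021 0.015
0.03 53 0.0874 -0.028 0.015
0.04 12 0.0867 -0.028 0.014
```

View pics/crop1.png

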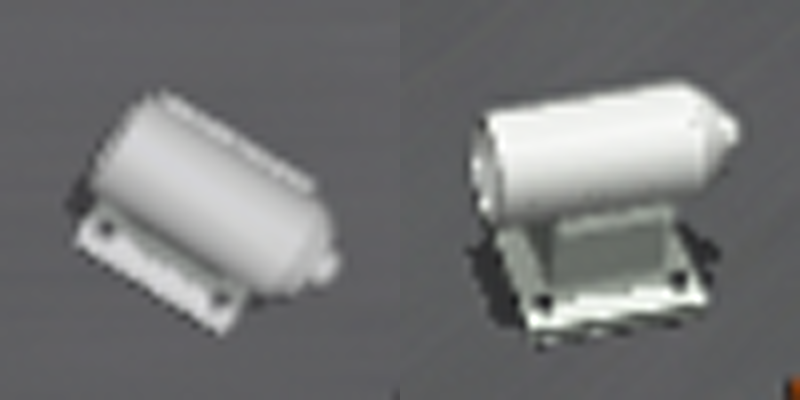

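The crop shows the grey bowl in the white saddle, with the open mouth at upper left in the top view (~(337,200)) and the nipple at lower right (~(366,218)). That confirms the choice. Now I measure it and the stand.

```bash
cat >> h.py <<'E'
from scipy.optimize import least_squares
def pts(tag,n,box):
    d=np.load(f"pics/{tag}_{n}.npy");x0,y0,x1,y1=box
    v,u=np.mgrid[y0:y1,x0:x1];v=v.ravel();u=u.ravel();dd=d[v,u];k=dd>0
    return world(n,np.c_[u,v][k].astype(float),d=dd[k])
E
python3 - <<'E'
from h import *
for n,box in(("top",(325,185,375,235)),("side",(317,160,367,210))):
    P=pts("a",n,box);q=P[P[:,2]>.062]
    def f(x,q):
        d=np.array([np.cos(x[2]),np.sin(x[2])]);o=(q[:,:2]-x[:2])@[-d[1],d[0]]
        return np.hypot(o,q[:,2]-x[3])-.022
    c=q.mean(0);x=[c[0],c[1],1.0,.064]
    for _ in range(2):
        d=np.array([np.cos(x[2]),np.sin(x[2])]);s=(q[:,:2]-c[:2])@d
        k=(s>-.03)&(s<.038);x=least_squares(f,x,args=(q[k],),loss="soft_l1",f_scale=.001).x
    d=np.array([np.cos(x[2]),np.sin(x[2])]);o0=x[:2]+d*((c[:2]-x[:2])@d)
    s=(q[:,:2]-o0)@d
    print(n,"heading",np.degrees(x[2]),"z",x[3],"rms",np.sqrt(np.mean(f(x,q[k])**2)),"rim",o0+d*np.sort(s)[-6:].mean(),"nipple",o0+d*s.min(),"len",np.ptp(s), "mid",o0+d*(np.sort(s)[-6:].mean()-.0475))
for n,box in(("top",(261,172,303,216)),("side",(255,195,302,242))):
    img=cv2.imread(f"pics/a_{n}.png");x0,y0,x1,y1=box
    m=np.zeros(img.shape[:2],np.uint8);m[y0:y1,x0:x1]=(img[y0:y1,x0:x1].min(2)>150)*255
    C=max(cv2.findContours(m,0,1)[0],key=cv2.contourArea);C=cv2.convexHull(C)
    e=cv2.fitEllipse(C);w=world(n,C[:,0].astype(float),z=.008)
    (a,b),r=cv2.minEnclosingCircle((w[:,:2]*1000).astype(np.float32))
    P=pts("a",n,box);t=P[P[:,2]>.04];h=P[(P[:,2]>.004)&(P[:,2]<.011)]
    print(n,"foot ell",e,world(n,[e[0]],z=.008)[0],"circ",a,b,r,"peg",len(t),t.mean(0),t[:,2].max(),"footz",np.median(h[:,2]),len(h),"ribz",np.percentile(P[(P[:,2]>.012)&(P[:,2]<.022)][:,2],[50]))
E
```

```text
top heading 57.17139274441528 z 0.06159034048010436 rms 0.0019688897625858817 rim [ 0.56304706 -0.19693152] nipple [ 0.51244233 -0.27536865] len 0.09390217305056228 mid [ 0.53729599 -0.23684558]
side heading 57.63350519693404 z 0.06298881066293333 rms 0.002231345957716226 rim [ 0.56552874 -0.19638953] nipple [ 0.51460804 -0.27673152] len 0.0964297321636905 mid [ 0.54010043 -0.23650998]
top foot ell ((280.6192932128906, 193.82489013671875), (30.45541763305664, 30.500934600830078), 176.47520446777344) [ 0.59847735 -0.01957946  0.008     ] circ 598.5411376953125 -19.554515838623047 49.36562728881836 peg 26 [ 0.59658575 -0.0200551   0.06407412] 0.07195765109810193 footz 0.00660834004386146 517 ribz [0.0143097]
side foot ell ((277.7340393066406, 220.02877807617188), (26.836374282836914, 33.2484245300293), 89.51121520996094) [ 0.59841888 -0.01843356  0.008     ] circ 599.1238403320312 -18.755760192871094 50.41838836669922 peg 52 [ 0.59698308 -0.01649824  0.05893075] 0.07340037182256198 footz 0.007345515069667186 570 ribz [0.01534241]
```

```bash
cat >> h.py <<'E'
from scipy.spatial.transform import Rotation as Ro
h=np.radians(57.4);A=np.array([np.cos(h),np.sin(h),0]);Z=np.array([0,0,1.])
z=(A-Z)/2**.5;y=np.array([A[1],-A[0],0]);Rg=np.c_[np.cross(y,z),y,z]
G=np.array([.5387,-.2367,.0635])+.022*z
def delta(Pt,Rt):
    s=state();print("d mm",(1000*(Pt-s["position"])).round(1),"rotvec",Ro.from_matrix(Rt@s["tool_rot"].T).as_rotvec().round(4),"q",s["joint_positions"].round(2),"t",s["t"])
E
python3 -c "
from h import *
delta(G-.14*z,Rg);print(G,z)"
```

```text
d mm [338.  349.1 -44.7] rotvec [ 0.4636 -0.6567  0.7275] q [-1.49  0.29  1.58  0.    1.28 -0.15] t 0.1
[ 0.54708131 -0.22359452  0.04794365] [ 0.38096848  0.5957038  -0.70710678]
```

Emit:
jog_arm --motion '[{"dx":21,"dy":22,"dz":3,"rx":0.029,"ry":-0.041,"rz":0.0455,"gripper":1},{"dx":21,"dy":22,"dz":3,"rx":0.029,"ry":-0.041,"rz":0.0455},{"dx":21,"dy":22,"dz":3,"rx":0.029,"ry":-0.041,"rz":0.0455},{"dx":21,"dy":22,"dz":3,"rx":0.029,"ry":-0.041,"rz":0.0455},{"dx":21,"dy":22,"rx":0.029,"ry":-0.041,"rz":0.0455},{"dx":21,"dy":22,"rx":0.029,"ry":-0.041,"rz":0.0455},{"dx":21,"dy":22,"rx":0.029,"ry":-0.041,"rz":0.0455},{"dx":21,"dy":22,"rx":0.029,"ry":-0.041,"rz":0.0455},{"dx":21,"dy":22,"rx":0.029,"ry":-0.041,"rz":0.0455},{"dx":21,"dy":22,"rx":0.029,"ry":-0.041,"rz":0.0455},{"dx":21,"dy":22,"rx":0.029,"ry":-0.041,"rz":0.0455},{"dx":21,"dy":22,"rx":0.029,"ry":-0.041,"rz":0.0455},{"dx":21,"dy":22,"rx":0.029,"ry":-0.041,"rz":0.0455},{"dx":21,"dy":22,"rx":0.029,"ry":-0.041,"rz":0.0455},{"dx":21,"dy":22,"rx":0.029,"ry":-0.041,"rz":0.0455},{"dx":21,"dy":22,"rx":0.029,"ry":-0.041,"rz":0.0455},{},{}]'

```text
$.motion[1]: bad value
```

```bash
python3 -c "
from h import *
delta(G-.14*z,Rg);print(state()['contact_force'])"
```

```text
d mm [338.  349.1 -44.7] rotvec [ 0.4636 -0.6567  0.7275] q [-1.49  0.29  1.58  0.    1.28 -0.15] t 0.1
[0.08306039 0.00578924 0.30192695]
```

Emit:
jog_arm --motion '[{"dx":21,"dy":22,"dz":3,"rx":0.029,"ry":-0.041,"rz":0.0455,"gripper":1},{"dx":21,"dy":22,"dz":3,"rx":0.029,"ry":-0.041,"rz":0.0455,"gripper":1},{"dx":21,"dy":22,"dz":3,"rx":0.029,"ry":-0.041,"rz":0.0455,"gripper":1},{"dx":21,"dy":22,"dz":3,"rx":0.029,"ry":-0.041,"rz":0.0455,"gripper":1},{"dx":21,"dy":22,"dz":0,"rx":0.029,"ry":-0.041,"rz":0.0455,"gripper":1},{"dx":21,"dy":22,"dz":0,"rx":0.029,"ry":-0.041,"rz":0.0455,"gripper":1},{"dx":21,"dy":22,"dz":0,"rx":0.029,"ry":-0.041,"rz":0.0455,"gripper":1},{"dx":21,"dy":22,"dz":0,"rx":0.029,"ry":-0.041,"rz":0.0455,"gripper":1},{"dx":21,"dy":22,"dz":0,"rx":0.029,"ry":-0.041,"rz":0.0455,"gripper":1},{"dx":21,"dy":22,"dz":0,"rx":0.029,"ry":-0.041,"rz":0.0455,"gripper":1},{"dx":21,"dy":22,"dz":0,"rx":0.029,"ry":-0.041,"rz":0.0455,"gripper":1},{"dx":21,"dy":22,"dz":0,"rx":0.029,"ry":-0.041,"rz":0.0455,"gripper":1},{"dx":21,"dy":22,"dz":0,"rx":0.029,"ry":-0.041,"rz":0.0455,"gripper":1},{"dx":21,"dy":22,"dz":0,"rx":0.029,"ry":-0.041,"rz":0.0455,"gripper":1},{"dx":21,"dy":22,"dz":0,"rx":0.029,"ry":-0.041,"rz":0.0455,"gripper":1},{"dx":21,"dy":22,"dz":0,"rx":0.029,"ry":-0.041,"rz":0.0455,"gripper":1},{"dx":0,"dy":0,"dz":0,"rx":0,"ry":0,"rz":0,"gripper":1},{"dx":0,"dy":0,"dz":0,"rx":0,"ry":0,"rz":0,"gripper":1}]'

```text
t: 1.9
position: [0.4915, -0.3044, 0.2042]
tool_rot: [[0.382, 0.842, 0.38], [0.596, -0.539, 0.595], [0.706, -0.0, -0.708]]
contact_force: [0.1, -0.2, -0.1]
finger_gap: 0.0849
gripper_force: 0.0
```

```bash
python3 -c "
from h import *
delta(G-.10*z,Rg);print(state()['contact_force'])"
```

```text
d mm [ 17.5  21.3 -85.6] rotvec [ 0.0008 -0.001   0.0004] q [-1.06  0.21  1.8   0.67  1.57 -0.65] t 1.9
[ 0.11172381 -0.1858225  -0.12971537]
```

Emit:
jog_arm --motion '[{"dx":4.4,"dy":5.3,"dz":-21.4,"rx":0,"ry":0,"rz":0,"gripper":1},{"dx":4.4,"dy":5.3,"dz":-21.4,"rx":0,"ry":0,"rz":0,"gripper":1},{"dx":4.4,"dy":5.3,"dz":-21.4,"rx":0,"ry":0,"rz":0,"gripper":1},{"dx":4.4,"dy":5.3,"dz":-21.4,"rx":0,"ry":0,"rz":0,"gripper":1},{"dx":4.8,"dy":7.4,"dz":-8.8,"rx":0,"ry":0,"rz":0,"gripper":1},{"dx":4.8,"dy":7.4,"dz":-8.8,"rx":0,"ry":0,"rz":0,"gripper":1},{"dx":4.8,"dy":7.4,"dz":-8.8,"rx":0,"ry":0,"rz":0,"gripper":1},{"dx":4.8,"dy":7.4,"dz":-8.8,"rx":0,"ry":0,"rz":0,"gripper":1},{"dx":4.8,"dy":7.4,"dz":-8.8,"rx":0,"ry":0,"rz":0,"gripper":1},{"dx":4.8,"dy":7.4,"dz":-8.8,"rx":0,"ry":0,"rz":0,"gripper":1},{"dx":0,"dy":0,"dz":0,"rx":0,"ry":0,"rz":0,"gripper":1},{"dx":0,"dy":0,"dz":0,"rx":0,"ry":0,"rz":0,"gripper":1}]'

```text
t: 3.1
position: [0.5383, -0.2388, 0.0664]
tool_rot: [[0.381, 0.842, 0.381], [0.596, -0.539, 0.595], [0.707, 0.001, -0.708]]
contact_force: [-0.3, 0.3, -0.5]
finger_gap: 0.0851
gripper_force: 0.0
```

```bash
python3 -c "
from h import *
delta(G,Rg);print(state()['contact_force'])
take('b');t=cv2.imread('pics/b_top.png');s=cv2.imread('pics/b_side.png')
r=lambda i:cv2.resize(i,(400,400),interpolation=cv2.INTER_CUBIC)
cv2.imwrite('pics/crop2.png',np.hstack([r(t[170:250,310:390]),r(s[140:220,300:380])]))"
```

```text
d mm [  8.8  15.2 -18.4] rotvec [0.0009 0.0003 0.0002] q [-0.93  0.37  1.9   0.75  1.31 -0.74] t 3.1
[-0.25381308  0.25675739 -0.47035539]
```

View pics/crop2.png

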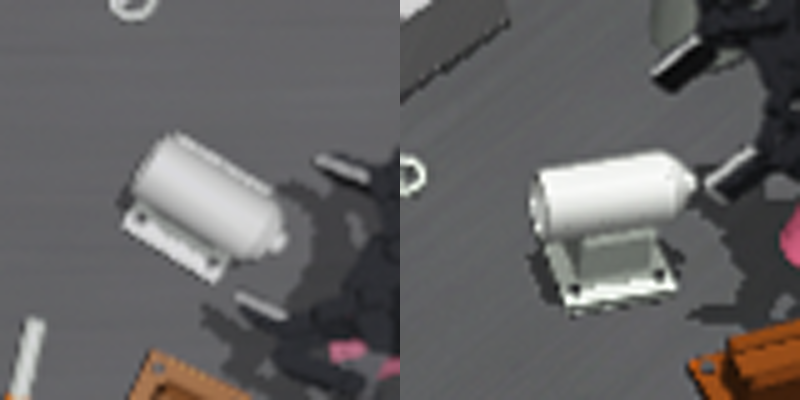

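```bash
python3 - <<'E'
from h import *
s=state();print(s["t"],s["position"])
for n,uvs in(("top",[(374,202),(377,204),(380,205),(359,230),(363,231),(366,232)]),("side",[(431,157),(435,153),(438,149),(443,179),(447,175),(450,171)])):
    d=np.load(f"pics/b_{n}.npy");img=cv2.imread(f"pics/b_{n}.png")
    for u,v in uvs: print(n,u,v,img[v,u],world(n,[(u,v)],d=[d[v,u]])[0].round(3) , (Rg.T@(world(n,[(u,v)],d=[d[v,u]])[0]-s["position"])*1000).round(0))
E
```

```text
3.2 [ 0.53842608 -0.23968133  0.06699804]
top 374 202 [148 147 146] [ 0.559 -0.292  0.112] [  9.  45. -55.]
top 377 204 [101  99  99] [ 0.552 -0.297  0.123] [ 10.  42. -69.]
top 380 205 [107 106 106] [ 0.548 -0.304  0.13 ] [ 10.  43. -79.]
top 359 230 [144 142 142] [ 0.477 -0.244  0.119] [ 11. -49. -63.]
top 363 231 [155 153 152] [ 0.474 -0.254  0.126] [  9. -47. -75.]
top 366 232 [136 134 134] [ 0.471 -0.26   0.138] [ 13. -46. -88.]
side 431 157 [52 64 81] [0.2   0.057 0.592] [ 419. -445. -323.]
side 435 153 [52 65 81] [0.199 0.05  0.595] [ 417. -442. -330.]
side 438 149 [52 64 81] [0.197 0.048 0.603] [ 421. -443. -338.]
side 443 179 [50 63 80] [0.174 0.05  0.558] [ 380. -463. -314.]
side 447 175 [102 100  99] [ 0.348 -0.54  -0.007] [-304.    1. -199.]
side 450 171 [100  99  98] [ 0.348 -0.555  0.001] [-307.   10. -213.]
```

```bash
python3 - <<'E'
from h import *
take("c");s=state();print(s["t"],s["position"],s["finger_gap"])
for n,box in(("top",(340,180,390,245)),("side",(335,140,380,190))):
    img=cv2.imread(f"pics/c_{n}.png");print(n,"diff vs b",np.abs(img.astype(int)-cv2.imread(f"pics/b_{n}.png")).sum())
    P=pts("c",n,box);L=(P-s["position"])@Rg*1000
    for sg in(1,-1):
        k=(sg*L[:,1]>28)&(sg*L[:,1]<62)&(L[:,2]>-120)&(abs(L[:,0])<22)&(P[:,2]>.05)
        q=L[k];q=q[np.argsort(-q[:,2])];print(sg,len(q),q[:8].round(0).tolist())
E
```

```text
3.3 [ 0.53835497 -0.23984863  0.06704769] 0.08539322897710909
top diff vs b 294859
1 117 [[8.0, 44.0, -51.0], [-15.0, 42.0, -52.0], [2.0, 41.0, -53.0], [5.0, 51.0, -56.0], [11.0, 44.0, -56.0], [-0.0, 40.0, -57.0], [11.0, 42.0, -58.0], [16.0, 39.0, -59.0]]
-1 157 [[3.0, -51.0, -51.0], [11.0, -49.0, -54.0], [11.0, -45.0, -55.0], [3.0, -52.0, -55.0], [12.0, -48.0, -58.0], [11.0, -50.0, -59.0], [6.0, -55.0, -59.0], [10.0, -46.0, -60.0]]
side diff vs b 458794
1 166 [[0.0, 44.0, -51.0], [11.0, 46.0, -52.0], [7.0, 44.0, -52.0], [-1.0, 39.0, -52.0], [-7.0, 42.0, -53.0], [12.0, 48.0, -53.0], [-1.0, 46.0, -54.0], [11.0, 43.0, -55.0]]
-1 182 [[2.0, -49.0, -51.0], [9.0, -50.0, -52.0], [-2.0, -48.0, -52.0], [11.0, -43.0, -53.0], [4.0, -48.0, -53.0], [-6.0, -47.0, -53.0], [15.0, -52.0, -56.0], [8.0, -48.0, -56.0]]
```

Both views put the open fingertips about 51 mm behind the reported TCP. The stated opening swing explains only 13 mm of that. I'll advance 30 mm, still on the safe side under either reading, and measure again.

Emit:
jog_arm --motion '[{"dx":4,"dy":6,"dz":-7,"rx":0,"ry":0,"rz":0,"gripper":1},{"dx":4,"dy":6,"dz":-7,"rx":0,"ry":0,"rz":0,"gripper":1},{"dx":4,"dy":6,"dz":-7,"rx":0,"ry":0,"rz":0,"gripper":1},{"dx":0,"dy":0,"dz":0,"rx":0,"ry":0,"rz":0,"gripper":1},{"dx":0,"dy":0,"dz":0,"rx":0,"ry":0,"rz":0,"gripper":1}]'

```text
t: 3.8
position: [0.5501, -0.2205, 0.045]
tool_rot: [[0.381, 0.842, 0.381], [0.596, -0.539, 0.595], [0.707, 0.0, -0.707]]
contact_force: [-0.3, 0.6, -0.2]
finger_gap: 0.0855
gripper_force: 0.0
```

```bash
cat >> h.py <<'E'
def fingers(tag,boxes):
    take(tag);s=state();B=np.array([.5387,-.2367,.0635])
    print(s["t"],s["position"].round(4),s["contact_force"].round(1),"bowl mid in tool",((B-s["position"])@s["tool_rot"]*1000).round(1))
    for n,box in boxes:
        P=pts(tag,n,box);L=(P-s["position"])@s["tool_rot"]*1000
        for sg in(1,-1):
            k=(sg*L[:,1]>30)&(sg*L[:,1]<66)&(L[:,2]>-75)&(L[:,2]<30)&(abs(L[:,0])<30)&(P[:,2]>.03)
            q=L[k]
            if len(q)>5: print(n,sg,len(q),"tip",np.sort(q[:,2])[-5:].round(0),"y pct",np.percentile(q[:,1],[2,50,98]).round(1),"x pct",np.percentile(q[:,0],[2,50,98]).round(1))
E
python3 - <<'E'
from h import *
fingers("d",(("top",(325,170,395,250)),("side",(310,130,385,215))))
t=cv2.imread('pics/d_top.png');s=cv2.imread('pics/d_side.png')
r=lambda i:cv2.resize(i,(400,400),interpolation=cv2.INTER_CUBIC)
cv2.imwrite('pics/crop3.png',np.hstack([r(t[170:250,310:390]),r(s[140:220,300:380])]))
E
```

```text
3.9 [ 0.5503 -0.2213  0.0456] [ 0.5 -0.2 -0.1] bowl mid in tool [ -1.   -1.4 -26.2]
top 1 33 tip [-56. -55. -53. -52. -51.] y pct [39.9 42.5 53.1] x pct [-6.7  6.7 13.2]
top -1 30 tip [-59. -56. -55. -53. -53.] y pct [-58.2 -51.4 -45.2] x pct [ 1.6  8.2 13.9]
side 1 56 tip [-53. -52. -52. -51. -51.] y pct [40.  43.7 55.1] x pct [-7.   4.5 12.2]
side -1 56 tip [-52. -52. -51. -51. -50.] y pct [-57.9 -51.1 -42.1] x pct [-5.6  8.  14. ]
```

View pics/crop3.png

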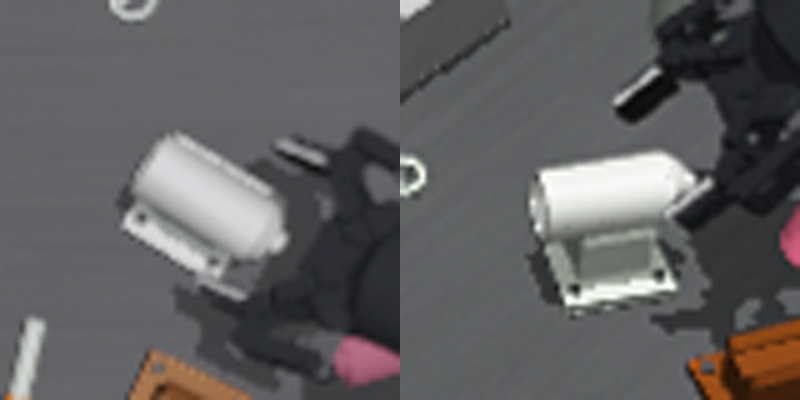

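The 51 mm offset stays constant. It is a fixed offset in the tool reading, so I trust the cameras. Advancing another ~36 mm centres the pads on the bowl.

Emit:
jog_arm --motion '[{"dx":3,"dy":5,"dz":-7,"rx":0,"ry":0,"rz":0,"gripper":1},{"dx":3,"dy":5,"dz":-7,"rx":0,"ry":0,"rz":0,"gripper":1},{"dx":3,"dy":5,"dz":-7,"rx":0,"ry":0,"rz":0,"gripper":1},{"dx":3,"dy":4,"dz":-7,"rx":0,"ry":0,"rz":0,"gripper":1},{"dx":0,"dy":0,"dz":0,"rx":0,"ry":0,"rz":0,"gripper":1},{"dx":0,"dy":0,"dz":0,"rx":0,"ry":0,"rz":0,"gripper":1}]'

```text
t: 4.5
position: [0.5621, -0.2018, 0.0171]
tool_rot: [[0.381, 0.842, 0.381], [0.596, -0.539, 0.595], [0.707, 0.0, -0.707]]
contact_force: [-0.5, 0.1, 1.2]
finger_gap: 0.0853
gripper_force: 0.0
```

```bash
python3 - <<'E'
from h import *
fingers("e",(("top",(320,170,395,250)),("side",(300,130,385,215))))
t=cv2.imread('pics/e_top.png');s=cv2.imread('pics/e_side.png')
r=lambda i:cv2.resize(i,(400,400),interpolation=cv2.INTER_CUBIC)
cv2.imwrite('pics/crop4.png',np.hstack([r(t[170:250,310:390]),r(s[140:220,300:380])]))
E
```

```text
4.6 [ 0.5624 -0.2025  0.0178] [0.3 0.1 0.2] bowl mid in tool [  2.9  -1.4 -61.8]
top 1 36 tip [-55. -55. -52. -51. -48.] y pct [39.5 43.7 53.9] x pct [-9.6  5.7 11.3]
top -1 27 tip [-58. -58. -56. -55. -53.] y pct [-58.5 -51.2 -44.7] x pct [-0.9  7.3 13.1]
side 1 53 tip [-52. -51. -51. -51. -51.] y pct [40.2 43.2 54.2] x pct [-8.2  5.6 13.6]
side -1 52 tip [-53. -53. -53. -50. -49.] y pct [-57.  -51.3 -42.6] x pct [-5.4  7.4 13. ]
```

View pics/crop4.png

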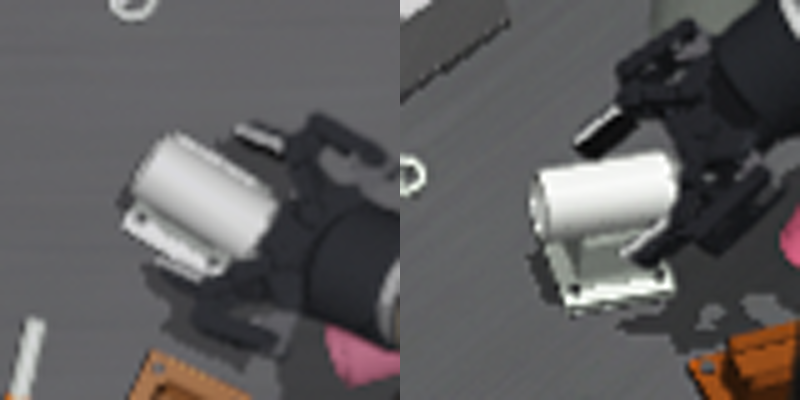

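The fingers straddle the bowl at mid-length in both views. Closing.

Emit:
jog_arm --motion '[{"dx":0,"dy":0,"dz":0,"rx":0,"ry":0,"rz":0,"gripper":0.6},{"dx":0,"dy":0,"dz":0,"rx":0,"ry":0,"rz":0,"gripper":0.5},{"dx":0,"dy":0,"dz":0,"rx":0,"ry":0,"rz":0,"gripper":0.3},{"dx":0,"dy":0,"dz":0,"rx":0,"ry":0,"rz":0,"gripper":0.3},{"dx":0,"dy":0,"dz":0,"rx":0,"ry":0,"rz":0,"gripper":0.3},{"dx":0,"dy":0,"dz":0,"rx":0,"ry":0,"rz":0,"gripper":0.3},{"dx":0,"dy":0,"dz":0,"rx":0,"ry":0,"rz":0,"gripper":0.3},{"dx":0,"dy":0,"dz":0,"rx":0,"ry":0,"rz":0,"gripper":0.3}]' --newtons 50

```text
t: 5.4
position: [0.5616, -0.2022, 0.018]
tool_rot: [[0.381, 0.843, 0.381], [0.596, -0.538, 0.596], [0.707, 0.0, -0.707]]
contact_force: [-4.9, -1.8, 5.0]
finger_gap: 0.0436
gripper_force: 50.6
```

Emit:
jog_arm --motion '[{"dx":0,"dy":0,"dz":8,"rx":0,"ry":0,"rz":0,"gripper":0.3},{"dx":0,"dy":0,"dz":12,"rx":0,"ry":0,"rz":0,"gripper":0.3},{"dx":0,"dy":0,"dz":20,"rx":0,"ry":0,"rz":0,"gripper":0.3},{"dx":0,"dy":0,"dz":25,"rx":0,"ry":0,"rz":0,"gripper":0.3},{"dx":0,"dy":0,"dz":25,"rx":0,"ry":0,"rz":0,"gripper":0.3},{"dx":0,"dy":0,"dz":25,"rx":0,"ry":0,"rz":0,"gripper":0.3},{"dx":0,"dy":0,"dz":25,"rx":0,"ry":0,"rz":0,"gripper":0.3},{"dx":0,"dy":0,"dz":15,"rx":0,"ry":0,"rz":0,"gripper":0.3},{"dx":0,"dy":0,"dz":0,"rx":0,"ry":0,"rz":0,"gripper":0.3},{"dx":0,"dy":0,"dz":0,"rx":0,"ry":0,"rz":0,"gripper":0.3}]'

```text
t: 6.4
position: [0.5618, -0.2019, 0.1719]
tool_rot: [[0.382, 0.842, 0.381], [0.597, -0.539, 0.594], [0.706, 0.001, -0.708]]
contact_force: [0.2, -0.2, -3.1]
finger_gap: 0.0431
gripper_force: 51.0
```

```bash
python3 -c "
from h import *
delta(G,Rg);print(state()['contact_force'],state()['finger_gap'])"
```

```text
d mm [ -14.8  -21.7 -124. ] rotvec [ 0.0015 -0.0002  0.0007] q [-0.86  0.2   1.88  0.76  1.4  -0.56] t 6.4
[ 0.24817722 -0.1686694  -3.09277894] 0.04311417058660946
```

Emit:
jog_arm --motion '[{"dx":0,"dy":0,"dz":0,"rx":-0.0827,"ry":0.0529,"rz":0,"gripper":0.3},{"dx":0,"dy":0,"dz":0,"rx":-0.0827,"ry":0.0529,"rz":0,"gripper":0.3},{"dx":0,"dy":0,"dz":0,"rx":-0.0827,"ry":0.0529,"rz":0,"gripper":0.3},{"dx":0,"dy":0,"dz":0,"rx":-0.0827,"ry":0.0529,"rz":0,"gripper":0.3},{"dx":0,"dy":0,"dz":0,"rx":-0.0827,"ry":0.0529,"rz":0,"gripper":0.3},{"dx":0,"dy":0,"dz":0,"rx":-0.0827,"ry":0.0529,"rz":0,"gripper":0.3},{"dx":0,"dy":0,"dz":0,"rx":-0.0827,"ry":0.0529,"rz":0,"gripper":0.3},{"dx":0,"dy":0,"dz":0,"rx":-0.0827,"ry":0.0529,"rz":0,"gripper":0.3},{"dx":0,"dy":0,"dz":0,"rx":-0.0827,"ry":0.0529,"rz":0,"gripper":0.3},{"dx":0,"dy":0,"dz":0,"rx":-0.0827,"ry":0.0529,"rz":0,"gripper":0.3},{"dx":0,"dy":0,"dz":0,"rx":-0.0827,"ry":0.0529,"rz":0,"gripper":0.3},{"dx":0,"dy":0,"dz":0,"rx":-0.0827,"ry":0.0529,"rz":0,"gripper":0.3},{"dx":0,"dy":0,"dz":0,"rx":-0.0827,"ry":0.0529,"rz":0,"gripper":0.3},{"dx":0,"dy":0,"dz":0,"rx":-0.0827,"ry":0.0529,"rz":0,"gripper":0.3},{"dx":0,"dy":0,"dz":0,"rx":-0.0827,"ry":0.0529,"rz":0,"gripper":0.3},{"dx":0,"dy":0,"dz":0,"rx":-0.0827,"ry":0.0529,"rz":0,"gripper":0.3},{"dx":0,"dy":0,"dz":0,"rx":0,"ry":0,"rz":0,"gripper":0.3},{"dx":0,"dy":0,"dz":0,"rx":0,"ry":0,"rz":0,"gripper":0.3}]'

```text
t: 8.2
position: [0.5614, -0.2015, 0.1701]
tool_rot: [[0.378, 0.843, -0.382], [0.598, -0.538, -0.595], [-0.707, -0.004, -0.707]]
contact_force: [-0.3, 0.2, -2.0]
finger_gap: 0.0431
gripper_force: 51.1
```

```bash
cat >> h.py <<'E'
zf=(-A-Z)/2**.5;Rf=np.c_[np.cross(y,zf),y,zf]
E
python3 -c "
from h import *
delta(np.array([.5985,-.019,.2]),Rf)
take('f');t=cv2.imread('pics/f_top.png');s=cv2.imread('pics/f_side.png')
r=lambda i:cv2.resize(i,(400,400),interpolation=cv2.INTER_CUBIC)
cv2.imwrite('pics/crop5.png',np.hstack([r(t[150:250,250:350]),r(s[110:230,250:370])]))"
```

```text
d mm [ 37.1 182.5  29.9] rotvec [-0.0023 -0.0029 -0.0014] q [-0.2   0.38  1.66 -0.72  1.48  0.58] t 8.2
```

View pics/crop5.png

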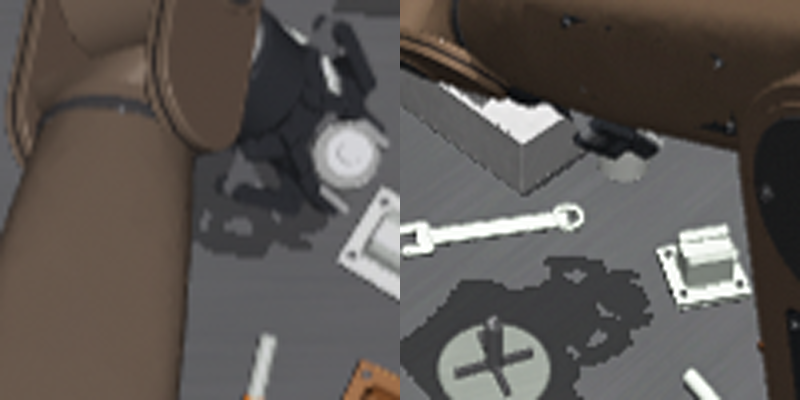

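The bowl now hangs mouth down, its nipple concentric with the body in the top view at about (337,189). Next I measure its axis and height.

```bash
cat >> h.py <<'E'
def bowl(tag,box,zlo):
    P=pts(tag,"top",box);s=state();p=s["position"]
    q=P[P[:,2]>zlo];zt=np.percentile(q[:,2],97);nip=q[q[:,2]>zt-.004]
    print("zmax",q[:,2].max(),"z97",zt,"nipple",nip.mean(0).round(4),len(nip),"rel TCP mm",((nip.mean(0)-p)*1000).round(1))
    img=cv2.imread(f"pics/{tag}_top.png");x0,y0,x1,y1=box
    g=cv2.resize(img[y0:y1,x0:x1],None,fx=6,fy=6,interpolation=cv2.INTER_CUBIC)
    m=((g.min(2)>105)*255).astype(np.uint8)
    for c in cv2.findContours(m,0,1)[0]:
        if cv2.contourArea(c)>3000: 
            (a,b),r=cv2.minEnclosingCircle(c);print("blob",a/6+x0,b/6+y0,r/6,cv2.contourArea(c)/36)
E
python3 - <<'E'
from h import *
bowl("f",(324,177,350,201),.2)
P=pts("f","top",(324,177,350,201));
for lo in np.arange(.18,.29,.01):
    k=(P[:,2]>=lo)&(P[:,2]<lo+.01);print(lo.round(2),k.sum(),P[k].mean(0).round(4) if k.any() else"",np.ptp(P[k],axis=0).round(3) if k.any() else "")
Q=pts("f","side",(295,140,320,166));k=(Q[:,2]>.1);print(Q[k].min(0),Q[k].max(0),k.sum())
E
```

```text
zmax 0.27858099269305225 z97 0.270124935695311 nipple [ 0.6017 -0.1304  0.271 ] 24 rel TCP mm [39.8 72.2 98.6]
blob 337.94900639851886 188.16312662760416 9.96140225728353 243.94444444444446
0.18 0  
0.19 0  
0.2 7 [ 0.5924 -0.1812  0.208 ] [0.038 0.051 0.005]
0.21 27 [ 0.5911 -0.1734  0.2153] [0.057 0.053 0.01 ]
0.22 30 [ 0.5835 -0.1618  0.2249] [0.058 0.044 0.01 ]
0.23 46 [ 0.5784 -0.152   0.2361] [0.06  0.046 0.01 ]
0.24 150 [ 0.5819 -0.1571  0.2456] [0.06  0.054 0.01 ]
0.25 120 [ 0.588  -0.155   0.2541] [0.044 0.048 0.01 ]
0.26 41 [ 0.596  -0.1353  0.264 ] [0.038 0.039 0.008]
0.27 15 [ 0.6027 -0.1295  0.2732] [0.026 0.016 0.008]
0.28 0  
[ 0.39244073 -0.1540383   0.16374207] [0.61021355 0.08166994 0.51616023] 390
```

```bash
cat >> h.py <<'E'
def nipple(tag,u,v,r=8):
    # bright bowl disc around (u,v): Hough circle on the enlarged crop + depth of its middle
    img=cv2.imread(f"pics/{tag}_top.png",0);w=16;u0,v0=int(u)-w,int(v)-w
    g=cv2.resize(img[v0:v0+2*w+1,u0:u0+2*w+1],None,fx=8,fy=8,interpolation=cv2.INTER_CUBIC)
    p=state()["position"];d=np.load(f"pics/{tag}_top.npy")
    for lo,hi,name in((2,4.5,"nip"),(6.5,10.5,"body")):
        c=cv2.HoughCircles(g,cv2.HOUGH_GRADIENT_ALT if False else cv2.HOUGH_GRADIENT,1,20,param1=80,param2=10,minRadius=int(lo*8),maxRadius=int(hi*8))
        if c is None: continue
        a,b,R=c[0,0]/8;a+=u0-.44;b+=v0-.44
        dd=d[int(round(b))-1:int(round(b))+2,int(round(a))-1:int(round(a))+2];dd=np.median(dd[dd>0])
        X=world("top",[(a,b)],d=[dd if name=="nip" else dd+.012])[0]
        print(name,"px",(a.round(1),b.round(1),R.round(1)),"world",X.round(4),"rel TCP mm",((X-p)*1000).round(1))
E
python3 -c "
from h import *
nipple('f',337,188)"
```

```text
nip px (np.float32(332.4), np.float32(202.9), np.float32(4.3)) world [ 0.5503 -0.1557  0.2104] rel TCP mm [-11.7  46.9  38. ]
body px (np.float32(336.4), np.float32(188.2), np.float32(8.5)) world [ 0.5856 -0.1622  0.2454] rel TCP mm [23.6 40.4 72.9]
```

Emit:
jog_arm --motion '[{"dx":1,"dy":13,"dz":0,"rx":0,"ry":0,"rz":0,"gripper":0.3},{"dx":2,"dy":20,"dz":0,"rx":0,"ry":0,"rz":0,"gripper":0.3},{"dx":2,"dy":25,"dz":0,"rx":0,"ry":0,"rz":0,"gripper":0.3},{"dx":3,"dy":25,"dz":0,"rx":0,"ry":0,"rz":0,"gripper":0.3},{"dx":2,"dy":25,"dz":0,"rx":0,"ry":0,"rz":0,"gripper":0.3},{"dx":2,"dy":20,"dz":0,"rx":0,"ry":0,"rz":0,"gripper":0.3},{"dx":1,"dy":15,"dz":0,"rx":-0.0023,"ry":-0.0029,"rz":-0.0014,"gripper":0.3},{"dx":0,"dy":0,"dz":0,"rx":0,"ry":0,"rz":0,"gripper":0.3},{"dx":0,"dy":0,"dz":0,"rx":0,"ry":0,"rz":0,"gripper":0.3}]'

```text
t: 9.2
position: [0.5752, -0.0594, 0.1727]
tool_rot: [[0.383, 0.842, -0.379], [0.593, -0.539, -0.598], [-0.708, 0.005, -0.706]]
contact_force: [-0.1, -1.6, -3.0]
finger_gap: 0.044
gripper_force: 51.1
```

```bash
python3 -c "
from h import *
take('g')
delta(np.array([.5985-.0236,-.019-.0404,.2]),Rf)
m=camera_model('top');T=np.array(m['T']);X=T[:3,:3].T@(np.array([.5985,-.019,.245])-T[:3,3]);uv=cv2.projectPoints(X[None],np.zeros(3),np.zeros(3),np.array(m['K']),np.array([m['k1'],0,0,0,0.]))[0].ravel();print('expected',uv)
nipple('g',*uv)
t=cv2.imread('pics/g_top.png');s=cv2.imread('pics/g_side.png')
r=lambda i:cv2.resize(i,(400,400),interpolation=cv2.INTER_CUBIC)
cv2.imwrite('pics/crop6.png',np.hstack([r(t[150:230,240:320]),r(s[130:250,220:340])]))"
```

```text
d mm [-0.2  0.6 27.4] rotvec [0.0036 0.0032 0.0014] q [ 0.02  0.42  1.6  -0.63  1.61  0.73] t 9.3
expected [281.46679616 184.25765152]
nip px (np.float32(291.6), np.float32(188.9), np.float32(3.4)) world [ 0.6138 -0.0551  0.0085] rel TCP mm [  38.8    4.9 -164.1]
body px (np.float32(281.9), np.float32(184.1), np.float32(8.5)) world [ 0.5983 -0.02    0.2492] rel TCP mm [23.2 40.  76.6]
```

View pics/crop6.png

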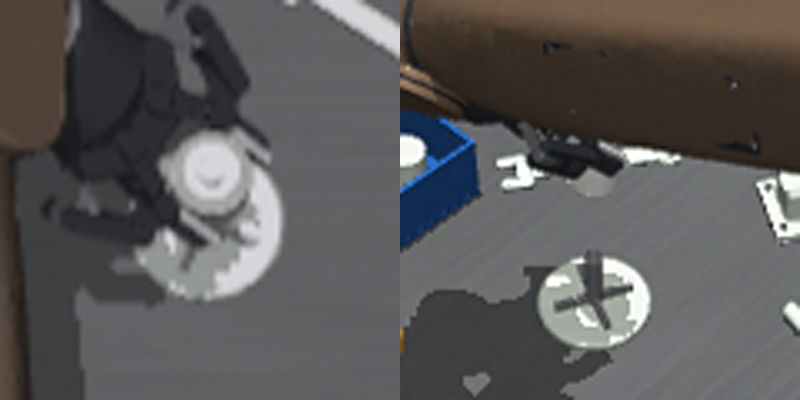

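Emit:
jog_arm --motion '[{"dx":0,"dy":0,"dz":-15,"rx":0,"ry":0,"rz":0,"gripper":0.3},{"dx":0,"dy":0,"dz":-20,"rx":0,"ry":0,"rz":0,"gripper":0.3},{"dx":0,"dy":1,"dz":-20,"rx":0.0036,"ry":0.0032,"rz":0.0014,"gripper":0.3},{"dx":0,"dy":0,"dz":-15,"rx":0,"ry":0,"rz":0,"gripper":0.3},{"dx":0,"dy":0,"dz":-10,"rx":0,"ry":0,"rz":0,"gripper":0.3},{"dx":0,"dy":0,"dz":0,"rx":0,"ry":0,"rz":0,"gripper":0.3},{"dx":0,"dy":0,"dz":0,"rx":0,"ry":0,"rz":0,"gripper":0.3}]'

```text
t: 10.0
position: [0.5753, -0.0582, 0.0926]
tool_rot: [[0.38, 0.843, -0.38], [0.596, -0.538, -0.596], [-0.707, -0.0, -0.707]]
contact_force: [-0.7, -0.2, -1.5]
finger_gap: 0.0438
gripper_force: 51.1
```

```bash
python3 -c "
from h import *
take('h')
delta(np.array([.5985-.0234,-.019-.0402,.2]),Rf)
nipple('h',281.2,188)
Q=pts('a','top',(205,85,290,145));print('tray z',np.percentile(Q[:,2],[90,99.5]))
Q=pts('h','side',(255,165,300,240));L=np.hypot(Q[:,0]-.5985,Q[:,1]+.019);k=(L<.027)&(Q[:,2]>.03);print(k.sum(),np.sort(Q[k][:,2])[[0,3,10,-10]] if k.sum()>12 else '')"
```

```text
d mm [ -0.9  -1.  106.4] rotvec [-0.      0.002  -0.0011] q [ 0.02  0.51  1.63 -0.63  1.51  0.8 ] t 10.1
nip px (np.float32(277.4), np.float32(181.5), np.float32(3.4)) world [ 0.6387 -0.0098  0.0064] rel TCP mm [ 62.7  48.3 -87.2]
body px (np.float32(280.7), np.float32(186.2), np.float32(9.0)) world [ 0.6029 -0.0181  0.1685] rel TCP mm [26.9 40.1 74.8]
tray z [0.06469738 0.07148156]
217 [0.03176078 0.03427777 0.03878166 0.17125184]
```

Emit:
jog_arm --motion '[{"dx":-1,"dy":-1,"dz":-8,"rx":0,"ry":0,"rz":0,"gripper":0.3},{"dx":0,"dy":0,"dz":-10,"rx":0,"ry":0,"rz":0,"gripper":0.3},{"dx":0,"dy":0,"dz":-10,"rx":0,"ry":0,"rz":0,"gripper":0.3},{"dx":0,"dy":0,"dz":-10,"rx":0,"ry":0,"rz":0,"gripper":0.3},{"dx":0,"dy":0,"dz":-10,"rx":0,"ry":0,"rz":0,"gripper":0.3},{"dx":0,"dy":0,"dz":-6,"rx":0,"ry":0,"rz":0,"gripper":0.3},{"dx":0,"dy":0,"dz":-4,"rx":0,"ry":0,"rz":0,"gripper":0.3},{"dx":0,"dy":0,"dz":0,"rx":0,"ry":0,"rz":0,"gripper":0.3},{"dx":0,"dy":0,"dz":0,"rx":0,"ry":0,"rz":0,"gripper":0.3},{"dx":0,"dy":0,"dz":0,"rx":0,"ry":0,"rz":0,"gripper":0.3}]'

```text
t: 11.1
position: [0.5746, -0.0592, 0.0351]
tool_rot: [[0.381, 0.843, -0.38], [0.596, -0.538, -0.596], [-0.707, 0.001, -0.708]]
contact_force: [0.3, 0.0, -2.7]
finger_gap: 0.0439
gripper_force: 51.1
```

```bash
python3 -c "
from h import *
take('i')
print(state()['position'],state()['contact_force'],state()['moment'])
nipple('i',280.8,190)
Q=pts('i','top',(276,182,286,194));L=np.hypot(Q[:,0]-.5995,Q[:,1]+.019);print(np.sort(Q[L<.006][:,2]))
Q=pts('i','side',(255,165,300,240));L=np.hypot(Q[:,0]-.5985,Q[:,1]+.019);print(np.sort(Q[(L<.008)][:,2])[-8:])
"
```

```text
[ 0.57454945 -0.05916372  0.03509913] [-0.49164714  0.21322751 -2.74579528] [ 0.44524248 -0.29411872 -0.03105152]
nip px (np.float32(287.6), np.float32(184.1), np.float32(3.6)) world [ 0.6194 -0.0402  0.085 ] rel TCP mm [44.9 19.  49.9]
body px (np.float32(282.0), np.float32(188.4), np.float32(9.2)) world [ 0.6036 -0.0225  0.1116] rel TCP mm [29.  36.7 76.5]
[0.11947384 0.1209402  0.12161621 0.12173824 0.1224904  0.12260597
 0.12345134 0.12389769 0.12457967 0.1248391  0.12527903 0.12661422]
[0.12000107 0.12023599 0.12065067 0.12298735 0.12302125 0.12310175
 0.1269266  0.12693263]
```

Emit:
jog_arm --motion '[{"dx":0,"dy":0,"dz":-3,"rx":0,"ry":0,"rz":0,"gripper":0.3},{"dx":0,"dy":0,"dz":-3,"rx":0,"ry":0,"rz":0,"gripper":0.3},{"dx":0,"dy":0,"dz":-2,"rx":0,"ry":0,"rz":0,"gripper":0.3},{"dx":0,"dy":0,"dz":-1,"rx":0,"ry":0,"rz":0,"gripper":0.3},{"dx":0,"dy":0,"dz":0,"rx":0,"ry":0,"rz":0,"gripper":0.3},{"dx":0,"dy":0,"dz":0,"rx":0,"ry":0,"rz":0,"gripper":0.3}]'

```text
t: 11.8
position: [0.5741, -0.0592, 0.0255]
tool_rot: [[0.38, 0.843, -0.38], [0.596, -0.538, -0.596], [-0.707, -0.0, -0.707]]
contact_force: [-0.6, 0.7, -2.2]
finger_gap: 0.0434
gripper_force: 51.1
```

Emit:
jog_arm --motion '[{"dx":0,"dy":0,"dz":-1,"rx":0,"ry":0,"rz":0,"gripper":0.3},{"dx":0,"dy":0,"dz":-1,"rx":0,"ry":0,"rz":0,"gripper":0.3},{"dx":0,"dy":0,"dz":0,"rx":0,"ry":0,"rz":0,"gripper":0.3}]'

```text
t: 12.1
position: [0.574, -0.0591, 0.0234]
tool_rot: [[0.38, 0.843, -0.381], [0.596, -0.538, -0.596], [-0.707, -0.0, -0.707]]
contact_force: [0.0, -0.4, -2.8]
finger_gap: 0.0435
gripper_force: 51.1
```

Emit:
jog_arm --motion '[{"dx":0,"dy":0,"dz":-1,"rx":0,"ry":0,"rz":0,"gripper":0.3},{"dx":0,"dy":0,"dz":0,"rx":0,"ry":0,"rz":0,"gripper":0.3}]'

```text
t: 12.3
position: [0.5741, -0.0592, 0.0224]
tool_rot: [[0.38, 0.843, -0.381], [0.596, -0.538, -0.596], [-0.707, -0.0, -0.707]]
contact_force: [-0.0, -0.3, -1.9]
finger_gap: 0.0435
gripper_force: 51.1
```

Emit:
jog_arm --motion '[{"dx":0,"dy":0,"dz":-1,"rx":0,"ry":0,"rz":0,"gripper":0.3},{"dx":0,"dy":0,"dz":0,"rx":0,"ry":0,"rz":0,"gripper":0.3}]'

```text
t: 12.5
position: [0.5743, -0.0592, 0.0217]
tool_rot: [[0.38, 0.843, -0.38], [0.596, -0.538, -0.596], [-0.707, -0.0, -0.707]]
contact_force: [-0.1, 0.0, -1.5]
finger_gap: 0.0436
gripper_force: 51.2
```

Emit:
jog_arm --motion '[{"dx":0,"dy":0,"dz":-1,"rx":0,"ry":0,"rz":0,"gripper":0.3},{"dx":0,"dy":0,"dz":0,"rx":0,"ry":0,"rz":0,"gripper":0.3}]'

```text
t: 12.7
position: [0.5743, -0.0592, 0.0216]
tool_rot: [[0.38, 0.843, -0.381], [0.595, -0.538, -0.596], [-0.708, 0.0, -0.707]]
contact_force: [-0.9, 0.2, 3.1]
finger_gap: 0.0435
gripper_force: 51.3
```

```bash
python3 -c "
from h import *
take('j');s=state();print(s['position'],s['contact_force'])
Q=pts('j','top',(276,182,286,196));L=np.hypot(Q[:,0]-.5985,Q[:,1]+.019);print(np.sort(Q[L<.006][:,2]))
Q=pts('j','side',(255,165,300,240));L=np.hypot(Q[:,0]-.5985,Q[:,1]+.019);print(np.sort(Q[(L<.008)][:,2])[-8:])
"
```

```text
[ 0.5743172  -0.05924284  0.02159323] [-1.28792157  1.31777899  5.16380924]
[0.10472481 0.10706082 0.10710662 0.10713284 0.10869662 0.10915587
 0.10918401 0.10971206 0.11009536 0.11050757 0.11059164 0.11071351
 0.1123756 ]
[0.10980137 0.10995197 0.10995874 0.11116147 0.11159039 0.1116624
 0.11357751 0.11394606]
```

Contact shows as +5 N, and the nipple top stands at ~110 mm, so the bowl is seated. I release and back out along the tool axis.

Emit:
jog_arm --motion '[{"dx":0,"dy":0,"dz":0,"rx":0,"ry":0,"rz":0,"gripper":0.56},{"dx":0,"dy":0,"dz":0,"rx":0,"ry":0,"rz":0,"gripper":0.62},{"dx":0,"dy":0,"dz":0,"rx":0,"ry":0,"rz":0,"gripper":0.8},{"dx":0,"dy":0,"dz":0,"rx":0,"ry":0,"rz":0,"gripper":1},{"dx":0,"dy":0,"dz":0,"rx":0,"ry":0,"rz":0,"gripper":1},{"dx":0,"dy":0,"dz":0,"rx":0,"ry":0,"rz":0,"gripper":1},{"dx":0,"dy":0,"dz":0,"rx":0,"ry":0,"rz":0,"gripper":1},{"dx":0,"dy":0,"dz":0,"rx":0,"ry":0,"rz":0,"gripper":1}]'

```text
t: 13.6
position: [0.5742, -0.0592, 0.0205]
tool_rot: [[0.38, 0.843, -0.38], [0.596, -0.538, -0.596], [-0.707, -0.0, -0.707]]
contact_force: [-0.5, 0.7, 0.2]
finger_gap: 0.0856
gripper_force: 0.0
```

Emit:
jog_arm --motion '[{"dx":2,"dy":3,"dz":3.5,"rx":0,"ry":0,"rz":0,"gripper":1},{"dx":4,"dy":6,"dz":7,"rx":0,"ry":0,"rz":0,"gripper":1},{"dx":4,"dy":6,"dz":7,"rx":0,"ry":0,"rz":0,"gripper":1},{"dx":4,"dy":6,"dz":7,"rx":0,"ry":0,"rz":0,"gripper":1},{"dx":4,"dy":6,"dz":7,"rx":0,"ry":0,"rz":0,"gripper":1},{"dx":4,"dy":6,"dz":7,"rx":0,"ry":0,"rz":0,"gripper":1},{"dx":4,"dy":6,"dz":7,"rx":0,"ry":0,"rz":0,"gripper":1},{"dx":4,"dy":6,"dz":7,"rx":0,"ry":0,"rz":0,"gripper":1},{"dx":4,"dy":6,"dz":10,"rx":0,"ry":0,"rz":0,"gripper":1},{"dx":4,"dy":6,"dz":15,"rx":0,"ry":0,"rz":0,"gripper":1},{"dx":0,"dy":0,"dz":25,"rx":0,"ry":0,"rz":0,"gripper":1},{"dx":0,"dy":0,"dz":30,"rx":0,"ry":0,"rz":0,"gripper":1},{"dx":0,"dy":0,"dz":30,"rx":0,"ry":0,"rz":0,"gripper":1},{"dx":0,"dy":0,"dz":30,"rx":0,"ry":0,"rz":0,"gripper":1},{"dx":0,"dy":0,"dz":0,"rx":0,"ry":0,"rz":0,"gripper":1},{"dx":0,"dy":0,"dz":0,"rx":0,"ry":0,"rz":0,"gripper":1}]'

```text
t: 15.2
position: [0.6128, -0.0018, 0.2146]
tool_rot: [[0.383, 0.843, -0.378], [0.597, -0.538, -0.595], [-0.705, 0.002, -0.709]]
contact_force: [-0.0, 0.1, -0.6]
finger_gap: 0.0855
gripper_force: 0.0
```

```bash
python3 -c "
from h import *
take('k');s=state();print(s['t'],s['position'],s['contact_force'])
Q=pts('k','top',(276,182,286,196));L=np.hypot(Q[:,0]-.5985,Q[:,1]+.019);print(np.sort(Q[L<.006][:,2]))
t=cv2.imread('pics/k_top.png');s=cv2.imread('pics/k_side.png')
cv2.imwrite('pics/crop7.png',np.hstack([cv2.resize(t[60:300,160:400],(400,400)),cv2.resize(s[130:250,220:340],(400,400),interpolation=cv2.INTER_CUBIC)]))
"
```

```text
15.3 [ 0.6115274  -0.00204538  0.21183851] [-0.27758104  0.02395923 -0.48218556]
[0.10566347 0.10566831 0.10684734 0.10754005 0.10785128 0.10842903
 0.10926608 0.10952482 0.10988505 0.10996334 0.11000713 0.11063614
 0.11268704]
```

View pics/crop7.png

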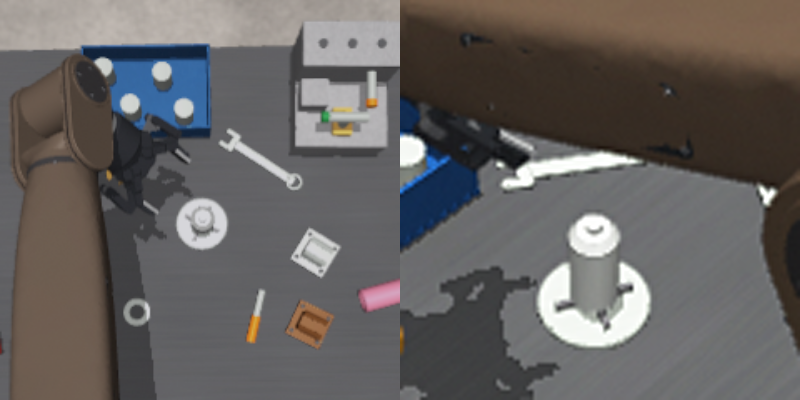

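The bowl stands upright and mouth down on the free stand, at top crop (203,221) and side crop (595,265). Its rim is on the ribs, its top is at ~110 mm, and the gripper is clear. I'm handing in.

```bash
python3 -c "
from cell import *
print(finish_job())"
```

```text
the job is handed in; nothing more can be done
None
```

The bowl is standing mouth down on the empty stand, upright with its rim on the ribs and its top measured at about 110 mm. It is released with the gripper clear, and the job was handed in at about 15 s; the reported tool position sat about 38 mm past the real fingertips, so I placed by the cameras.

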